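Hook the fittings tote out of the deep shelf and carry it to the stand

TASK

The open orange fittings tote stands too far back under the bench shelf to reach: take the pull hook, hook it over the tote's front lip and drag the tote forward until about a hand's width of it (80 mm) stands out in front of the shelf, then lay the hook back in its rest. Next draw the tote by its front lip along the bench until all of it is clear of the shelf, let go, take it again by its black carry handle, and set it down gently on the black mat of the plywood stand, centred and square. Keep the tote level so nothing spills, and leave the blue-lidded tub, the tape measure and the glue bottle where they are.

Things in the scene. Friction and masses are not known exactly. Their poses are not given: they have to be found in the camera images.
- rack: Fixed bench-top shelf: slatted pine deck 420 mm wide, 250 deep, 165 to 183 mm above the bench, stock on it to 232; on three 12 mm cheeks. Two bays open front and back, 184 mm wide, centred at y = +98 and -98 mm; the bench is their floor. Origin: on the bench under the middle of the deck's front edge; x into the shelf, y to the left seen from the robot, z up. Yaw within 0.06 rad.
- tote: Orange tote, 150 (x) x 120 (y) mm, walls 70 high, deep in one bay. Origin: foot of its front wall (facing the robot), mid width; x to its back (150), z up. Front lip x = -6 to 4 mm (inner face flush with the wall), z = 62 to 70. Partition at x = 75, 60 high. Behind the lip it is free above z = 14 mm. 0.5 to 1 kg, balanced under its handle; slides on the bench without tipping.
- tote_lip (a point): Middle of the top of the tote's front lip (tote frame -1, 0, 70 mm); the lip is 10 mm thick, 132 mm long. The tote's black carry handle is a level bar across its middle, centre at tote frame 75, 0, 118 mm, 20 x 20 mm in section, 100 mm long (along the tote's y) between two orange posts on the side walls, top at 128 mm; fingers close on it along the tote's x.
- hook: Loose pull hook, 209 mm long, 0.12 kg: wooden handle 24 mm wide (y), 28 high (z), x = -55 to +45 mm; then an 8 mm steel rod along +x to x = 150 mm, bent down there for 44 mm. Origin: on the handle's centre line; x to the bent end, z up when that end points down, as it lies in its rest. Balances near x = 45 mm.
- hook_tip (a point): Centre of the round tip of the bent end (hook frame 148, 0, -44 mm); the steel reaches 4 mm lower.
- rest: Fixed wooden rest for the hook. Base x = -65 to 110 mm, 80 wide, 14 thick. Rear post x = -54 to -38 mm: notch 40 mm wide, floor z = 64, cheeks to 78, holds the handle's rear end. Front post x = 78 to 92 mm: V notch for the rod, 37 mm wide at its top z = 91. Handle free between the posts. Origin: underside, below the hook's origin as it lies here; x to the bent end, z up.
- rest_seat (a point): Where the hook's origin is when it lies in the rest, 78 mm above the bench; axes as the hook's then.
- stand: Fixed low plywood assembly stand, 200 mm (x) by 180 mm (y), with a black rubber mat 184 x 164 mm on it whose top is 53 mm above the bench. Origin: centre of its underside; z up.
- mat_centre (a point): Centre of the top of the stand's black mat.
- tub: Bystander: loose clear tub with a blue lid, 158 x 128 x 95 mm, in the other bay. Origin: foot of its front wall, mid width; x to its back.
- tape: Bystander: loose yellow tape measure, 66 x 36 x 60 mm high, on the bench in front of the tub's bay. Origin: centre of its underside.
- glue: Bystander: loose white glue bottle with red cap, 52 mm across, 115 mm high, in front of the tub's bay. Origin: centre of its underside.

How it is judged:
By the outcome, as a careful person would: the job done as asked, in the order asked, and still so for the second after the job is handed in, with the robot touching nothing.
It also fails if it takes over 72 s, if anything falls off the work surface, if the arm or the gripper's body presses on something with over 40 N, if the wrist force passes 120 N, or if a joint passes its speed limit or range.

ROBOT

A 7-joint arm with a two-finger parallel gripper is mounted at the origin on the work surface. World frame = base frame: x ahead of the robot, y to its left, z up, the work surface at z = 0. Lengths are in m, angles in rad, forces in N, time in s.
With the tool pointing down it reaches from about 0.425 to 0.925 m from the base axis. Payload 6.8 kg.
Tool frame: the origin (TCP) lies midway between the tips of the shut fingers; the grasp point (between the pads) lies 19 mm behind it; z points along the fingers, y is the line along which they close (so a half turn about z gives the same grasp; the last joint's range is limited). The gripper opens to 85 mm and grips with 20 to 120 N. Pads are 22 mm wide; open, the fingers measure 114 mm over their backs; the gripper's body (76 mm by 85 mm) begins 54 mm behind the grasp point. The pads swing forward as they close: fully open they stand 13 mm farther back than shut.
Start: joints at [-0.108, 0.477, 0.022, 1.555, -0.011, 1.109, -0.083], TCP at [0.675, 0, 0.231] pointing down, gripper open.
Joint ranges: [-2.96, 2.96], [-0.34, 2.1], [-1.41, 1.46], [0.24, 2.44], [-1.37, 4.51], [0.17, 1.92], [-2.96, 2.96]. Speed limits (rad/s): [2.39, 2.39, 3.14, 3.14, 3.14, 3.14, 3.14].

INTERFACE

Orientations are given as a unit quaternion [w, x, y, z].
In Python, from cell import env gives the robot as it stands.
- The arm moves only by the tool tcp_steps, called after "Request:" by a JSON object that holds its "method" and its "body", one argument or row to a line. Schema: {"type":"object","properties":{"ticks":{"type":"array","items":{"type":"object","properties":{"tx":{"type":"number"},"ty":{"type":"number"},"tz":{"type":"number"},"rx":{"type":"number"},"ry":{"type":"number"},"rz":{"type":"number"}},"additionalProperties":false},"minItems":1,"maxItems":5},"jaw":{"type":"number"},"grip_n":{"type":"number"},"only":{"type":"string"},"quiet":{"type":"boolean"},"lines":{"type":"string"}},"required":["ticks"],"additionalProperties":false}. ticks is a list of rows, 1 to 5 of them, each an object with the fields tx, ty, tz (the shift in m), rx, ry, rz (a rotation vector in rad); a field left out counts as zero; each row shifts and turns the commanded pose from where the row before left it, along the tool's axes as they then stand; what a row does not reach is not made up. A row lasts 1/10 s, in which the tool goes at most 0.05 m and 0.15 rad, less where a joint would pass 70% of its speed; a pose out of reach is approached as far as the arm can. jaw is the opening from 0.0 (shut) to 1.0 (fully open), set as the call begins (left out keeps the last). The fingers move at their own pace and stop on an object; grip_n is the grip in N (left out, the last holds). Time passes only in rows, so rows that do not move let the fingers close. The tool returns the time, the measured TCP pose, the force, the opening and the grip force at its end. only (a regular expression) keeps the lines of the reply that match it, lines (a string "A,B") keeps lines A to B, and quiet returns only ok. Input that does not fit is refused with a message, and nothing moves.
- env.read_state(): the state, without advancing time (a new reading comes with each control period).
- env.grab_frame(name): name is "scene" or "side" or "wrist"; returns a dict with "img" (480x640x3 uint8, red, green, blue), "camera_matrix" (3x3 intrinsics, pixels), "k1" (the pictures are not rectified: a ray, as slopes to the right and down, at radius r is drawn at 1 + k1 r^2 times it, then the intrinsics apply), "T" (4x4, takes a point from camera to world coordinates); the wrist camera has in their place "hand_eye" (4x4, takes a point from camera to tool coordinates, whose origin is the TCP and whose axes are the flange's). Camera axes: x right, y down, z forward; pixel columns grow to the right and rows downward; lengths in m; the calibration is good to about 2 mm. A picture is of the moment at which its call begins: read the wrist's pose just before it. There is no depth.
- env.close_job(): hands the job in; it is judged then, once.
The state is a dict: "clock": time; "joints": joint angles; "qd": joint speeds; "joint_efforts": joint torques, N m; "position": TCP position; "tool_rot": TCP orientation; "wrist_force": force on the tool from outside, world axes, zero at the start; "ft_torque": the same for the moment, N m; "grip_width": opening from 0.0 (shut) to 1.0 (fully open); "finger_force": force on a finger pad.
Only numpy, scipy, OpenCV 4.12 (cv2) and the standard library are available. Lean on these libraries where they do the work, as an engineer would, in place of code of your own. Each camera call takes 0.05 s, during which the arm holds its last target. There are 200 camera calls.

## Working session

There is one attempt and no reset: what is moved stays moved. The work goes in short steps, Python scripts to look and compute and a tool call to move; the robot and the scene stay as the last step left them, time stands still between calls to the robot, and variables do not carry over. Pictures are saved under pics/ and viewed, at most 10 in all, crops included, and the job is handed in when it is done.

```bash
ls; mkdir -p pics; cat > h.py <<'E'
import numpy as np, cv2
from cell import env
from scipy.spatial.transform import Rotation as R
def Tt(s):
    q=s["tool_rot"]; T=np.eye(4); T[:3,:3]=R.from_quat([q[1],q[2],q[3],q[0]]).as_matrix(); T[:3,3]=s["position"]; return T
def grab(n):
    s=env.read_state(); f=env.grab_frame(n)
    f["T"]=np.array(f["T"]) if n!="wrist" else Tt(s)@np.array(f["hand_eye"])
    return f
def ray(f,u,v):
    K=np.array(f["camera_matrix"]); d=cv2.undistortPoints(np.array([[[u,v]]],float),K,np.array([f["k1"],0,0,0,0.]))[0,0]
    T=f["T"]; return T[:3,3],T[:3,:3]@np.array([d[0],d[1],1])
def onz(f,u,v,z):
    o,d=ray(f,u,v); return o+d*(z-o[2])/d[2]
def tri(*fuv):
    A=np.zeros((3,3));b=np.zeros(3)
    for f,u,v in fuv:
        o,d=ray(f,u,v); d=d/np.linalg.norm(d); P=np.eye(3)-np.outer(d,d); A+=P;b+=P@o
    x=np.linalg.solve(A,b)
    res=[np.linalg.norm(np.cross(x-ray(*g)[0],ray(*g)[1]/np.linalg.norm(ray(*g)[1]))) for g in fuv]
    return x,max(res)
def px(f,p):
    T=np.linalg.inv(f["T"]);c=T[:3,:3]@np.array(p)+T[:3,3];K=np.array(f["camera_matrix"])
    return cv2.projectPoints(c[None],np.zeros(3),np.zeros(3),K,np.array([f["k1"],0,0,0,0.]))[0][0,0]
E
python3 - <<'E'
from h import *
import pickle
F={n:grab(n) for n in("scene","side","wrist")}
pickle.dump(F,open("F0.pkl","wb"))
for n in F: cv2.imwrite(f"pics/{n}0.png",F[n]["img"][:,:,::-1]); print(n,F[n]["T"].round(3).tolist(),F[n]["k1"],np.array(F[n]["camera_matrix"]).round(1).tolist())
print(env.read_state())
E
```

```text
cell.py
pics
scene [[-0.934, 0.328, -0.139, 0.782], [0.357, 0.866, -0.351, 0.449], [0.006, -0.377, -0.926, 1.221], [0.0, 0.0, 0.0, 1.0]] 0.021112194846331797 [[477.1, 0.0, 323.2], [0.0, 477.1, 235.6], [0.0, 0.0, 1.0]]
side [[-0.955, -0.196, 0.222, 0.341], [-0.296, 0.678, -0.673, 0.85], [-0.018, -0.708, -0.706, 0.953], [0.0, 0.0, 0.0, 1.0]] 0.04354543834636841 [[489.2, 0.0, 320.3], [0.0, 489.2, 229.7], [0.0, 0.0, 1.0]]
wrist [[1.0, -0.0, -0.001, 0.674], [-0.0, -0.945, -0.327, 0.085], [-0.001, 0.327, -0.945, 0.372], [0.0, 0.0, 0.0, 1.0]] -0.050511258025291446 [[414.7, 0.0, 325.4], [0.0, 414.7, 239.3], [0.0, 0.0, 1.0]]
{'clock': 0.15, 'joints': array([-0.10811778,  0.47764221,  0.02237551,  1.5561798 , -0.01150419,
        1.10925222, -0.08310607]), 'qd': array([ 0.0004942 , -0.0030736 , -0.00076014, -0.00458424, -0.00083547,
        0.00183879,  0.00041588]), 'joint_efforts': array([ 1.55385478e-03, -5.96924365e+01,  1.60940632e+00, -2.81490952e+01,
        1.26662746e-02,  6.56643446e-03,  5.58682734e-05]), 'position': array([ 6.74577981e-01, -7.73642780e-06,  2.30546959e-01]), 'tool_rot': array([-4.40206978e-04,  7.07105751e-01,  7.07107487e-01, -5.13687643e-04]), 'wrist_force': array([-0.13005995,  0.21672034,  0.28122422]), 'ft_torque': array([-0.03346672, -0.00055322,  0.03534397]), 'finger_force': 0.0, 'grip_width': 1.0001433697061493}
```

View pics/scene0.png

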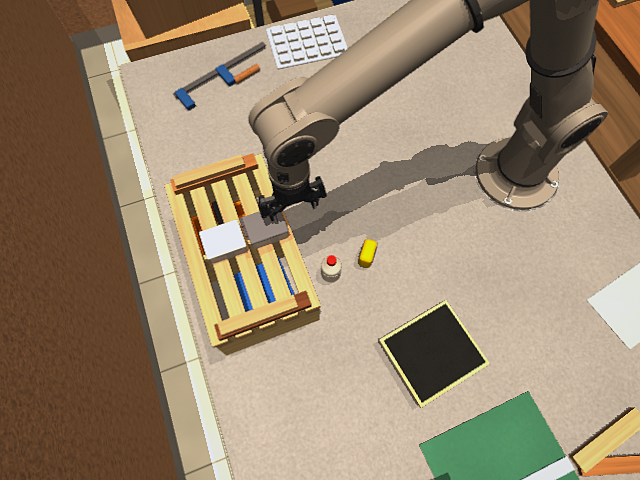

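View pics/side0.png

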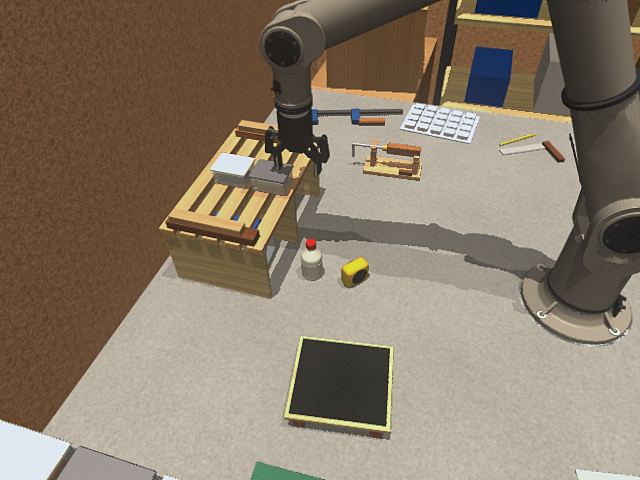

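The scene view shows the shelf at left, with the stand's black mat near (433,353), the tape at (368,252) and the glue at (331,265). The arm hides the hook there. In the side view the hook in its rest is at about (395,155), with the handle at (403,149) and the bend at (353,150).

```bash
python3 - <<'E'
from h import *
import pickle
F=pickle.load(open("F0.pkl","rb")); s=F["side"];c=F["scene"]
for n,u,v,z in[("hand rear",421,151,.08),("hand front",388,148,.08),("bend top",354,147,.08),("glue",311,278,0),("tape",355,282,0),("deckfrontR",321,163,.183),("deckfrontL",258,240,.183)]:
    print(n,onz(s,u,v,z).round(3))
for n,u,v,z in[("deckfront+y",318,306,.183),("deckback+y",215,342,.183),("deck back-y",167,185,.183),("tape",368,252,.05),("glue",331,268,.1)]:
    print(n,onz(c,u,v,z).round(3))
# mat: two views
for n in("scene","side"):
    f=F[n]; g=f["img"].max(2)<50
    nn,l,st,ce=cv2.connectedComponentsWithStats(g.astype(np.uint8))
    for i in range(1,nn):
        if st[i,4]>4000: print(n,st[i],ce[i]); m=(l==i).astype(np.uint8); r=cv2.minAreaRect(cv2.findContours(m,0,2)[0][0]); print(onz(f,*ce[i],.053), [onz(f,*p,.053).round(3).tolist() for p in cv2.approxPolyDP(cv2.convexHull(cv2.findContours(m,0,2)[0][0]),8,True)[:,0].astype(float)])
E
```

```text
hand rear [ 0.426 -0.385  0.08 ]
hand front [ 0.523 -0.374  0.08 ]
bend top [ 0.623 -0.352  0.08 ]
glue [0.613 0.111 0.   ]
tape [0.504 0.093 0.   ]
deckfrontR [ 0.654 -0.119  0.183]
deckfrontL [0.705 0.183 0.183]
deckfront+y [0.696 0.209 0.183]
deckback+y [0.93  0.204 0.183]
deck back-y [ 0.935 -0.204  0.183]
tape [0.512 0.09  0.05 ]
glue [0.626 0.112 0.1  ]
scene [ 385  305  100   97 5153] [433.78071027 352.13390258]
[0.46530137 0.38289205 0.053     ] [[0.388, 0.289, 0.053], [0.363, 0.444, 0.053], [0.542, 0.472, 0.053], [0.564, 0.317, 0.053]]
```

View pics/wrist0.png

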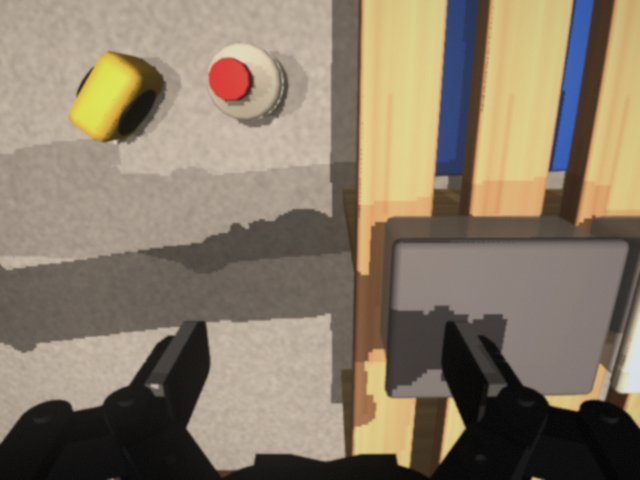

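Rows: 5 per call. "Shifts the commanded pose".

The wrist view shows the tape at (115,95) and the glue at (245,85). The blue tub is under the +y slats, and the shelf's front edge runs along column 355. Next I move over the rest and turn the tool a quarter, so the camera sits on the robot's side.

Request:
{"method": "tcp_steps", "body": {
  "ticks": [
    {"ty": -0.02, "tz": -0.03},
    {"tx": -0.02, "ty": -0.035, "tz": -0.02},
    {"tx": -0.04, "ty": -0.025},
    {"tx": -0.04, "ty": -0.025},
    {"tx": -0.04, "ty": -0.025}
  ]
}}

```text
clock: 0.65
position: [0.5437, -0.1412, 0.2814]
tool_rot: [0.0, 0.707, 0.707, 0.0]
wrist_force: [1.2, -1.2, -0.9]
grip_width: 1.0
finger_force: 0.0
```

Request:
{"method": "tcp_steps", "body": {
  "ticks": [
    {"tx": -0.04, "ty": -0.02},
    {"tx": -0.04, "ty": -0.02},
    {"tx": -0.04, "ty": -0.02},
    {"tx": -0.04, "ty": -0.01},
    {"tx": -0.04}
  ]
}}

```text
clock: 1.15
position: [0.473, -0.3419, 0.2815]
tool_rot: [-0.0, 0.708, 0.707, -0.0]
wrist_force: [0.5, -0.1, 0.8]
grip_width: 1.004
finger_force: 0.0
```

Request:
{"method": "tcp_steps", "body": {
  "ticks": [
    {"rz": -0.14},
    {"rz": -0.14},
    {"rz": -0.14},
    {"rz": -0.14},
    {"rz": -0.14}
  ]
}}

```text
clock: 1.65
position: [0.4748, -0.3399, 0.2809]
tool_rot: [-0.0, 0.419, 0.908, 0.0]
wrist_force: [-0.1, 0.6, 0.7]
grip_width: 1.0
finger_force: 0.0
```

Request:
{"method": "tcp_steps", "body": {
  "ticks": [
    {"rz": -0.14},
    {"rz": -0.14},
    {"rz": -0.14},
    {"rz": -0.14},
    {"rz": -0.14}
  ]
}}

```text
clock: 2.15
position: [0.4748, -0.3399, 0.281]
tool_rot: [-0.0, 0.082, 0.997, 0.0]
wrist_force: [0.0, -0.6, 0.4]
grip_width: 1.0
finger_force: 0.0
```

Request:
{"method": "tcp_steps", "body": {
  "ticks": [
    {"rz": -0.1},
    {}
  ]
}}

```text
clock: 2.35
position: [0.4748, -0.3399, 0.281]
tool_rot: [-0.0, 0.035, 0.999, 0.0]
wrist_force: [-0.8, -0.2, 0.5]
grip_width: 1.0
finger_force: 0.0
```

```bash
python3 - <<'E'
from h import *
import pickle
F={n:grab(n) for n in("scene","side","wrist")}
pickle.dump(F,open("F1.pkl","wb"))
cv2.imwrite("pics/wrist1.png",F["wrist"]["img"][:,:,::-1])
a=cv2.resize(F["scene"]["img"][20:260,120:420],None,fx=1.33,fy=1.33);b=cv2.resize(F["side"]["img"][100:340,150:450],None,fx=1.33,fy=1.33)
cv2.imwrite("pics/cmp1.png",np.hstack([a,b])[:,:,::-1])
print(Tt(env.read_state()).round(3))
E
```

```text
[[-0.997  0.073 -0.     0.475]
 [ 0.073  0.997  0.    -0.34 ]
 [ 0.     0.    -1.     0.281]
 [ 0.     0.     0.     1.   ]]
```

View pics/wrist1.png

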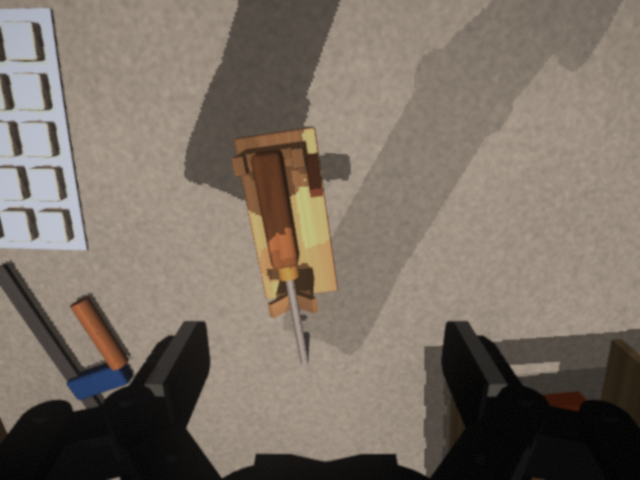

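View pics/cmp1.png

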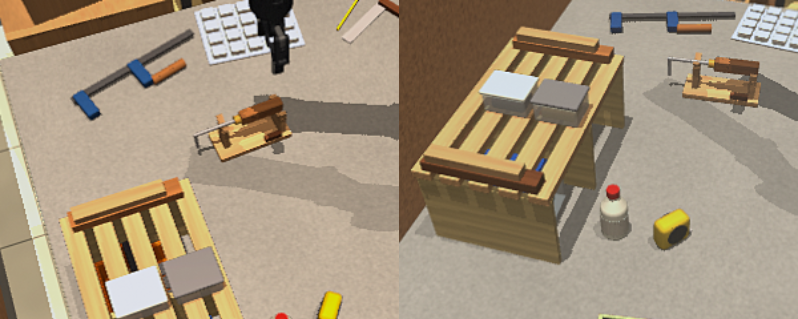

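In the wrist view the hook's handle runs from (267,155) to (288,268) and the rod ends at (304,362). An orange patch of the tote shows at (565,400). The comparison picture shows the rod end at scene (269,125) and side (353,147). I'll triangulate these.

```bash
python3 - <<'E'
from h import *
import pickle
F=pickle.load(open("F1.pkl","rb")); w,c,s=F["wrist"],F["scene"],F["side"]
for n,a,b,d in[("rear",(267,155),(331,95),(421,151)),("ferrule",(288,272),(298,108),(385,147)),("rodend",(304,362),(269,125),(353,147))]:
    print(n,"wc",tri((w,*a),(c,*b)),"ws",tri((w,*a),(s,*d)),"on .078",onz(w,*a,.078).round(4),"on .092",onz(w,*a,.092).round(4))
# handle colour mask in wrist, axis
h=cv2.cvtColor(w["img"],cv2.COLOR_RGB2HSV); m=((h[...,0]<14)&(h[...,1]>140)&(h[...,2]>40)).astype(np.uint8); m[:130]=0;m[285:]=0;m[:,:235]=0;m[:,315:]=0
k=cv2.morphologyEx(m,cv2.MORPH_OPEN,np.ones((9,9)));n,l,st,ce=cv2.connectedComponentsWithStats(k)
print(st[1:],ce[1:])
i=1+st[1:,4].argmax();p=np.argwhere(l==i)[:,::-1].astype(np.float32);r=cv2.minAreaRect(p);print(r)
bx=cv2.boxPoints(r);print([onz(w,*q,.088).round(4).tolist() for q in bx])
# rod mask: sample dark/bright steel: print row centre
for f,n in((w,"w"),):
    for v in(300,320,340,355): print(v,f["img"][v,285:312].mean(1).round().astype(int))
E
```

```text
rear wc (array([ 0.43156383, -0.38409636,  0.08773788]), np.float64(0.001088429664898635)) ws (array([ 0.42846812, -0.38428481,  0.08126494]), np.float64(0.002974776819372112)) on .078 [ 0.4319 -0.3849  0.078 ] on .092 [ 0.4302 -0.3828  0.092 ]
ferrule wc (array([ 0.53610191, -0.37838375,  0.08295244]), np.float64(0.0008516980270652778)) ws (array([ 0.53462374, -0.37774452,  0.08031773]), np.float64(0.00179768473820894)) on .078 [ 0.5375 -0.3784  0.078 ] on .092 [ 0.5316 -0.3766  0.092 ]
rodend wc (array([ 0.63462869, -0.36860877,  0.07076204]), np.float64(0.006454987852221029)) ws (array([ 0.63505089, -0.37225326,  0.06859858]), np.float64(0.00544640944846117)) on .078 [ 0.6349 -0.3728  0.078 ] on .092 [ 0.6249 -0.3712  0.092 ]
[[ 252  152   45  116 3203]] [[274.45800812 208.53543553]]
((274.5075378417969, 209.3735809326172), (116.90036010742188, 29.731884002685547), 79.3803482055664)
[[0.4293, -0.3977, 0.088], [0.4268, -0.3738, 0.088], [0.5265, -0.366, 0.088], [0.5298, -0.3921, 0.088]]
300 [131 130 127 122 118 128 143 155 158 145 130 110  96  94  97  99  99 100
 100  99 100  99  98  95  93  92  93]
320 [128 131 130 129 130 125 120 111 114 131 146 153 152 140 122  99  88  90
  93  96 103 117 125 128 128 128 129]
340 [150 150 149 148 147 147 148 148 147 145 138 123 122 134 149 153 148 134
 115  89  64  54  54  67  98 130 142]
355 [147 148 147 148 148 148 150 150 151 151 148 145 142 133 121 124 140 150
 152 145 130 107  84  96 129 143 143]
```

```bash
python3 - <<'E'
from h import *
import pickle
F=pickle.load(open("F1.pkl","rb"))
for n in F:
    f=F[n];h=cv2.cvtColor(f["img"],cv2.COLOR_RGB2HSV)
    m=((h[...,0]<13)&(h[...,1]>190)&(h[...,2]>60)).astype(np.uint8)
    N,l,st,ce=cv2.connectedComponentsWithStats(m)
    for i in range(1,N):
        if st[i,4]>15: print(n,st[i],onz(f,st[i,0],st[i,1],.07).round(3),onz(f,st[i,0]+st[i,2],st[i,1]+st[i,3],.07).round(3), f["img"][l==i].mean(0).astype(int))
E
```

```text
scene [234 202  10  16  84] [ 0.797 -0.162  0.07 ] [ 0.786 -0.108  0.07 ] [98 37  4]
scene [191 216  14  40 172] [ 0.915 -0.163  0.07 ] [ 0.911 -0.042  0.07 ] [111  42   4]
scene [327 255   9  11  73] [0.618 0.066 0.07 ] [0.608 0.102 0.07 ] [205  29  20]
side [306 239   9   7  47] [0.644 0.049 0.07 ] [0.615 0.065 0.07 ] [213  48  40]
```

Request:
{"method": "tcp_steps", "body": {
  "ticks": [
    {"ty": 0.04},
    {"ty": 0.045},
    {"ty": 0.045, "tz": 0.01},
    {"ty": 0.045, "tz": 0.02},
    {"ty": 0.04, "tz": 0.03}
  ]
}}

```text
clock: 3.0
position: [0.4914, -0.1234, 0.2223]
tool_rot: [0.002, 0.036, 0.999, -0.0]
wrist_force: [1.8, 0.4, -1.2]
grip_width: 0.998
finger_force: 0.0
```

Request:
{"method": "tcp_steps", "body": {
  "ticks": [
    {"ty": 0.025, "ry": -0.12},
    {"ry": -0.14},
    {"ry": -0.14},
    {"ry": -0.14},
    {"ry": -0.06}
  ]
}}

```text
clock: 3.5
position: [0.4892, -0.1008, 0.2204]
tool_rot: [0.296, 0.035, 0.954, -0.011]
wrist_force: [0.3, -0.8, -0.2]
grip_width: 0.996
finger_force: 0.0
```

Request:
{"method": "tcp_steps", "body": {
  "ticks": [
    {},
    {}
  ]
}}

```text
clock: 3.7
position: [0.493, -0.1006, 0.2222]
tool_rot: [0.296, 0.034, 0.955, -0.01]
wrist_force: [0.2, 0.5, 0.5]
grip_width: 1.002
finger_force: 0.0
```

```bash
python3 - <<'E'
from h import *
import pickle
w=grab("wrist");pickle.dump(w,open("W2.pkl","wb"));cv2.imwrite("pics/wrist2.png",w["img"][:,:,::-1]);print(w["T"].round(3))
E
```

```text
[[ 0.072  0.593  0.802  0.342]
 [ 0.997 -0.043 -0.058 -0.09 ]
 [ 0.     0.804 -0.594  0.291]
 [ 0.     0.     0.     1.   ]]
```

View pics/wrist2.png

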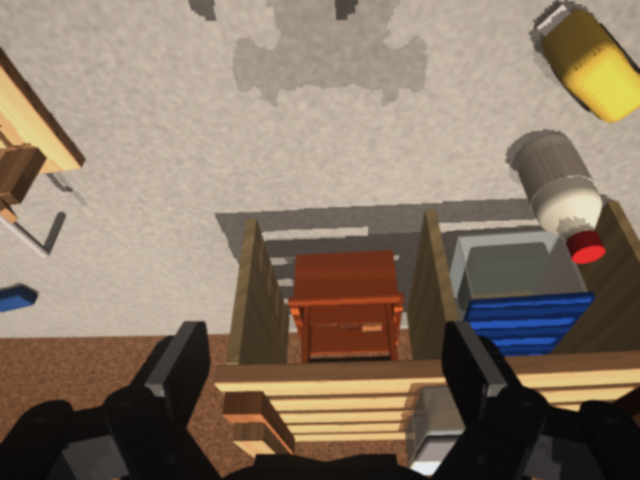

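The wrist view looks into the shelf upside down. The tote's front wall foot runs from (297,253) to (393,251), and its lip band is at rows 294–305 between columns 289 and 404. The tub is in the other bay, and the glue bottle stands in front of it.

```bash
python3 - <<'E'
from h import *
import pickle
w=pickle.load(open("W2.pkl","rb"))
h=cv2.cvtColor(w["img"],cv2.COLOR_RGB2HSV)
for u in(300,320,345,370,390): print(u,[tuple(w["img"][v,u]) if 0 else int(w["img"][v,u].astype(int).sum()) for v in range(246,312,2)])
m=((h[...,0]<12)&(h[...,1]>170)).astype(np.uint8)[:,280:412]
for v in(256,270,290,298,302): 
    x=np.where(m[v])[0]; print(v,x.min()+280,x.max()+280)
for n,u,v,z in[("footL",297,253,0),("footR",393,251,0),("lipfrontL",289,299,.066),("lipfrontR",404,296,.066),("lipbackL",289,305,.07),("lipbackR",404,303,.07),
 ("cheekR floor front",250,222,0),("mid cheek",432,210,0),("deckfront lowL",217,386,.165),("deckfrontlowR",640,372,.165)]:
    print(n,onz(w,u,v,z).round(4))
E
```

```text
300 [211, 206, 217, 212, 200, 186, 187, 180, 183, 180, 178, 195, 197, 200, 195, 199, 191, 180, 179, 179, 175, 172, 177, 175, 179, 170, 181, 210, 274, 270, 191, 127, 138]
320 [211, 212, 216, 207, 189, 181, 178, 186, 180, 180, 183, 193, 199, 199, 193, 193, 186, 174, 176, 176, 171, 178, 172, 172, 173, 168, 196, 245, 282, 248, 186, 175, 176]
345 [213, 215, 215, 196, 180, 181, 181, 185, 183, 180, 183, 193, 190, 193, 193, 195, 186, 171, 176, 172, 175, 177, 172, 173, 166, 174, 215, 277, 274, 215, 168, 180, 173]
370 [212, 213, 200, 186, 182, 181, 181, 179, 179, 180, 186, 195, 193, 190, 191, 189, 184, 176, 176, 173, 176, 172, 170, 172, 172, 201, 251, 283, 243, 185, 172, 170, 173]
390 [210, 213, 193, 177, 175, 178, 181, 177, 181, 177, 181, 192, 192, 188, 193, 191, 182, 175, 168, 170, 170, 175, 174, 165, 183, 219, 269, 278, 233, 169, 168, 172, 163]
256 297 391
270 296 394
290 295 396
298 290 402
302 289 402
footL [ 0.7617 -0.155   0.    ]
footR [ 0.766  -0.0366  0.    ]
lipfrontL [ 0.7577 -0.161   0.066 ]
lipfrontR [ 0.7603 -0.0309  0.066 ]
lipbackL [ 0.7646 -0.1618  0.07  ]
lipbackR [ 0.7695 -0.0306  0.07  ]
cheekR floor front [ 0.697  -0.1999  0.    ]
mid cheek [0.6909 0.0011 0.    ]
deckfront lowL [ 0.7521 -0.2282  0.165 ]
deckfrontlowR [0.7511 0.1867 0.165 ]
```

Request:
{"method": "tcp_steps", "body": {
  "ticks": [
    {"ry": 0.14},
    {"ry": 0.14},
    {"ry": 0.14},
    {"ry": 0.14},
    {"ry": 0.04, "rz": -0.1}
  ]
}}

```text
clock: 4.25
position: [0.4965, -0.1007, 0.2226]
tool_rot: [-0.0, -0.015, 1.0, -0.001]
wrist_force: [0.4, -0.4, -0.4]
grip_width: 0.999
finger_force: 0.0
```

Request:
{"method": "tcp_steps", "body": {
  "ticks": [
    {"rz": -0.038},
    {"ty": -0.03},
    {"tx": 0.01, "ty": -0.045},
    {"tx": 0.01, "ty": -0.045},
    {"tx": 0.01, "ty": -0.045}
  ]
}}

```text
clock: 4.75
position: [0.4746, -0.2696, 0.2223]
tool_rot: [0.001, -0.034, 0.999, -0.002]
wrist_force: [1.3, -0.2, 1.0]
grip_width: 1.002
finger_force: 0.0
```

Request:
{"method": "tcp_steps", "body": {
  "ticks": [
    {"tx": 0.01, "ty": -0.045},
    {"ty": -0.04},
    {"ty": -0.03, "tz": 0.03},
    {"tz": 0.03},
    {}
  ]
}}

```text
clock: 5.25
position: [0.4695, -0.3829, 0.158]
tool_rot: [-0.003, -0.033, 0.999, 0.001]
wrist_force: [-0.2, 0.9, -0.4]
grip_width: 0.998
finger_force: 0.0
```

```bash
python3 - <<'E'
from h import *
import pickle
w=grab("wrist");pickle.dump(w,open("W3.pkl","wb"));cv2.imwrite("pics/wrist3.png",w["img"][:,:,::-1])
T=Tt(env.read_state());print(T.round(4))
h=cv2.cvtColor(w["img"],cv2.COLOR_RGB2HSV); m=((h[...,0]<14)&(h[...,1]>140)&(h[...,2]>40)).astype(np.uint8)
k=cv2.morphologyEx(m,cv2.MORPH_OPEN,np.ones((9,9)));n,l,st,ce=cv2.connectedComponentsWithStats(k);print(st[1:],ce[1:].round(1))
i=1+st[1:,4].argmax();
for v in range(st[i,1]+5,st[i,1]+st[i,3],25):
    x=np.where(l[v]==i)[0]; print(v,x.min(),x.max(),onz(w,x.min(),v,.092).round(4),onz(w,x.max(),v,.092).round(4))
E
```

```text
[[-9.978e-01 -6.670e-02 -3.000e-03  4.708e-01]
 [-6.670e-02  9.978e-01  1.000e-04 -3.825e-01]
 [ 3.000e-03  3.000e-04 -1.000e+00  1.603e-01]
 [ 0.000e+00  0.000e+00  0.000e+00  1.000e+00]]
[[ 302  181   45  172 7056]
 [ 363  217   16   29  419]
 [  12  339   50   63 1618]] [[323.7 265.2]
 [370.2 232. ]
 [ 36.5 370.4]]
186 305 342 [ 0.428  -0.3955  0.092 ] [ 0.4268 -0.3767  0.092 ]
211 302 345 [ 0.4412 -0.3964  0.092 ] [ 0.4398 -0.3742  0.092 ]
236 302 344 [ 0.4549 -0.3958  0.092 ] [ 0.4534 -0.3736  0.092 ]
261 303 344 [ 0.469  -0.3946  0.092 ] [ 0.4676 -0.3725  0.092 ]
286 304 344 [ 0.4838 -0.3933  0.092 ] [ 0.4824 -0.3713  0.092 ]
311 305 343 [ 0.4993 -0.392   0.092 ] [ 0.498  -0.3706  0.092 ]
336 305 343 [ 0.5156 -0.3913  0.092 ] [ 0.5142 -0.3693  0.092 ]
```

View pics/wrist3.png

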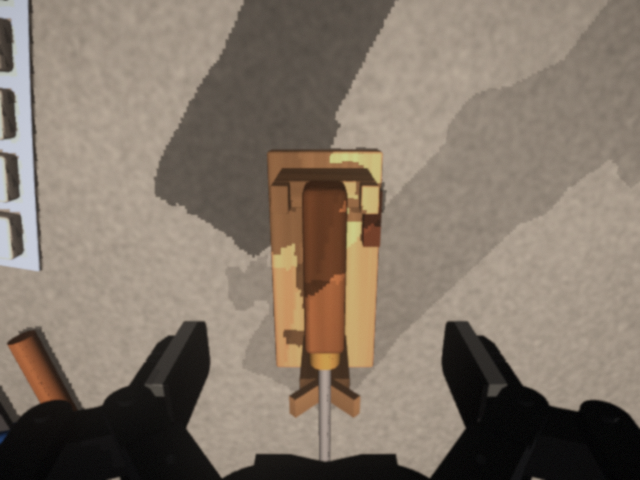

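The hook is lying centred between the fingers: handle at columns 303–344, rod down at (323,440). I descend and grip it.

Request:
{"method": "tcp_steps", "body": {
  "ticks": [
    {"ty": -0.001, "tz": 0.03},
    {"tz": 0.03},
    {"tz": 0.025},
    {"tz": 0.014},
    {}
  ]
}}

```text
clock: 5.8
position: [0.4714, -0.3832, 0.0625]
tool_rot: [-0.0, -0.034, 0.999, -0.001]
wrist_force: [-0.8, 0.4, 0.0]
grip_width: 0.999
finger_force: 0.0
```

Request:
{"method": "tcp_steps", "body": {
  "ticks": [
    {},
    {},
    {},
    {},
    {}
  ],
  "jaw": 0,
  "grip_n": 80
}}

```text
clock: 6.3
position: [0.4714, -0.3843, 0.0639]
tool_rot: [0.001, -0.034, 0.999, -0.001]
wrist_force: [-1.9, 0.1, 5.3]
grip_width: 0.27
finger_force: 78.7
```

Request:
{"method": "tcp_steps", "body": {
  "ticks": [
    {},
    {},
    {}
  ]
}}

```text
clock: 6.6
position: [0.4714, -0.3843, 0.0639]
tool_rot: [0.0, -0.034, 0.999, -0.001]
wrist_force: [-1.1, 1.1, 6.0]
grip_width: 0.27
finger_force: 78.7
```

Request:
{"method": "tcp_steps", "body": {
  "ticks": [
    {"tz": -0.015},
    {"tz": -0.03},
    {"tz": -0.035},
    {"tx": -0.01, "ty": 0.03},
    {"tx": -0.01, "ty": 0.04}
  ]
}}

```text
clock: 7.1
position: [0.4865, -0.3148, 0.1451]
tool_rot: [0.001, -0.031, 1.0, -0.003]
wrist_force: [0.1, 0.8, -1.9]
grip_width: 0.264
finger_force: 78.5
```

Request:
{"method": "tcp_steps", "body": {
  "ticks": [
    {"tx": -0.01, "ty": 0.045},
    {"tx": -0.01, "ty": 0.045},
    {"tx": -0.008, "ty": 0.045},
    {"ty": 0.045},
    {"ty": 0.034, "rz": 0.03}
  ]
}}

```text
clock: 7.6
position: [0.4996, -0.0941, 0.1432]
tool_rot: [0.0, -0.02, 1.0, -0.001]
wrist_force: [1.0, 0.0, -0.5]
grip_width: 0.269
finger_force: 78.5
```

Request:
{"method": "tcp_steps", "body": {
  "ticks": [
    {"rz": 0.037},
    {},
    {}
  ]
}}

```text
clock: 7.9
position: [0.4998, -0.098, 0.1428]
tool_rot: [0.0, -0.0, 1.0, -0.001]
wrist_force: [0.0, -0.2, -0.2]
grip_width: 0.268
finger_force: 78.6
```

```bash
python3 - <<'E'
from h import *
import pickle
F={n:grab(n) for n in("scene","side","wrist")}
pickle.dump(F,open("F4.pkl","wb"));T=Tt(env.read_state());print(T.round(4))
ti=[];
for n in F:
    p=T[:3,3]+np.array([.1595,0,.078+0-.0639-.044]); u,v=px(F[n],p);ti.append((n,u,v));print(n,u.round(),v.round())
    im=F[n]["img"].copy(); u,v=int(u),int(v)
    if n!="wrist": im=cv2.resize(im[max(v-50,0):v+50,max(u-66,0):u+66],(396,300),interpolation=2); cv2.imwrite(f"pics/{n}4.png",im[:,:,::-1])
a=[cv2.imread(f"pics/{n}4.png") for n in("scene","side")]
cv2.imwrite("pics/c4.png",np.vstack([np.hstack(a),np.hstack([cv2.resize(F["wrist"]["img"][240:,120:520][:,:,::-1],(500,300)),np.zeros((300,292,3),np.uint8)])]))
E
```

```text
[[-1.      0.0012  0.      0.4997]
 [ 0.0012  1.     -0.0023 -0.0983]
 [-0.     -0.0023 -1.      0.1424]
 [ 0.      0.      0.      1.    ]]
scene 290.0 199.0
side 317.0 189.0
wrist 326.0 531.0
```

View pics/c4.png

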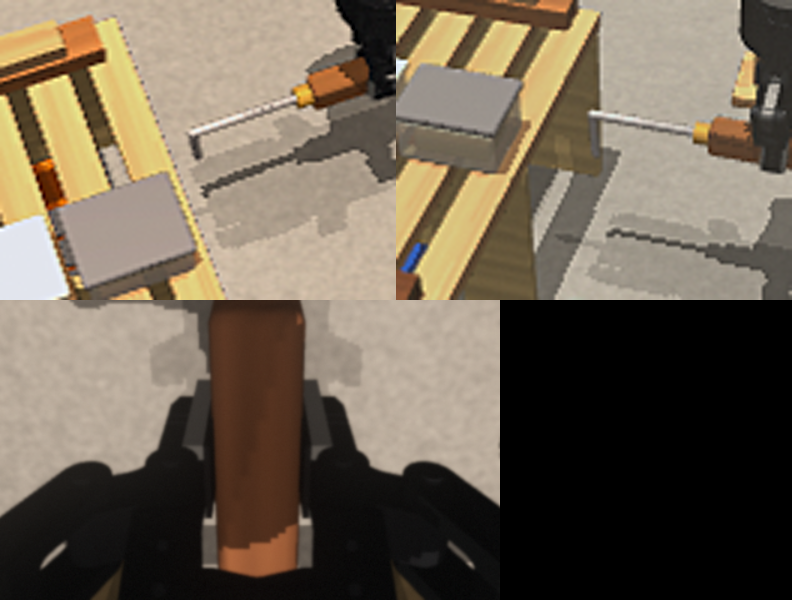

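The tip is where the model predicts in both views (scene crop (197,155), side crop (199,150)), and the hook is level. I lower it a little, go forward over the lip, then down.

Request:
{"method": "tcp_steps", "body": {
  "ticks": [
    {"tz": 0.015},
    {"tx": -0.02, "tz": 0.0095},
    {"tx": -0.03},
    {"tx": -0.03},
    {"tx": -0.025}
  ]
}}

```text
clock: 8.55
position: [0.6062, -0.0982, 0.1176]
tool_rot: [0.0, 0.0, 1.0, -0.001]
wrist_force: [0.2, -1.2, -1.2]
grip_width: 0.265
finger_force: 78.6
```

Request:
{"method": "tcp_steps", "body": {
  "ticks": [
    {"tx": -0.015},
    {"tx": -0.007},
    {},
    {}
  ]
}}

```text
clock: 8.95
position: [0.6257, -0.0977, 0.1175]
tool_rot: [-0.001, 0.0, 1.0, -0.001]
wrist_force: [0.2, -0.2, -1.3]
grip_width: 0.268
finger_force: 78.6
```

```bash
python3 - <<'E'
from h import *
F={n:grab(n) for n in("scene","side","wrist")};T=Tt(env.read_state());print(T.round(4))
import pickle; pickle.dump(F,open("F5.pkl","wb"))
w=F["wrist"]; cv2.imwrite("pics/w5.png",w["img"][:,:,::-1])
E
```

```text
[[-1.000e+00  2.000e-04 -7.000e-04  6.259e-01]
 [ 2.000e-04  1.000e+00 -2.100e-03 -9.750e-02]
 [ 7.000e-04 -2.100e-03 -1.000e+00  1.178e-01]
 [ 0.000e+00  0.000e+00  0.000e+00  1.000e+00]]
```

Lower in two steps, watching the force.

Request:
{"method": "tcp_steps", "body": {
  "ticks": [
    {"tz": 0.015},
    {"tz": 0.015},
    {}
  ]
}}

```text
clock: 9.4
position: [0.6242, -0.0971, 0.0844]
tool_rot: [-0.003, -0.0, 1.0, -0.001]
wrist_force: [-0.9, 0.0, -1.0]
grip_width: 0.263
finger_force: 78.6
```

Request:
{"method": "tcp_steps", "body": {
  "ticks": [
    {"tz": 0.01},
    {"tz": 0.01},
    {}
  ]
}}

```text
clock: 9.7
position: [0.6256, -0.0972, 0.0659]
tool_rot: [-0.001, -0.0, 1.0, -0.001]
wrist_force: [-0.4, 0.5, -2.1]
grip_width: 0.266
finger_force: 78.6
```

Request:
{"method": "tcp_steps", "body": {
  "ticks": [
    {"tx": 0.008},
    {"tx": 0.006},
    {"tx": 0.006},
    {"tx": 0.008},
    {"tx": 0.01}
  ]
}}

```text
clock: 10.2
position: [0.5891, -0.0973, 0.0684]
tool_rot: [0.001, -0.0, 1.0, -0.001]
wrist_force: [4.3, -0.2, -2.4]
grip_width: 0.268
finger_force: 78.4
```

Request:
{"method": "tcp_steps", "body": {
  "ticks": [
    {"tx": 0.015},
    {"tx": 0.018},
    {"tx": 0.018},
    {"tx": 0.018},
    {"tx": 0.018}
  ]
}}

```text
clock: 10.7
position: [0.5014, -0.0974, 0.0684]
tool_rot: [0.001, -0.0, 1.0, -0.001]
wrist_force: [4.0, 0.1, -2.9]
grip_width: 0.263
finger_force: 78.4
```

Request:
{"method": "tcp_steps", "body": {
  "ticks": [
    {"tx": 0.015},
    {"tx": 0.01},
    {"tx": 0.005},
    {},
    {}
  ]
}}

```text
clock: 11.2
position: [0.4713, -0.0974, 0.0677]
tool_rot: [-0.001, -0.0, 1.0, -0.001]
wrist_force: [0.7, 0.3, -0.7]
grip_width: 0.263
finger_force: 78.6
```

```bash
python3 - <<'E'
from h import *
import pickle
F={n:grab(n) for n in("scene","side","wrist")};pickle.dump(F,open("F6.pkl","wb"))
T=Tt(env.read_state());print(T[:3,3])
for n in("scene","side"):
    u,v=px(F[n],[.62,-.1,.07]);u,v=int(u),int(v);print(n,u,v)
    cv2.imwrite(f"pics/{n}6.png",cv2.resize(F[n]["img"][v-50:v+50,u-66:u+66],(396,300),interpolation=2)[:,:,::-1])
cv2.imwrite("pics/c6.png",np.hstack([cv2.imread(f"pics/{n}6.png") for n in("scene","side")]))
E
```

```text
[ 0.47136037 -0.09730284  0.06747914]
scene 304 200
side 331 202
```

View pics/c6.png

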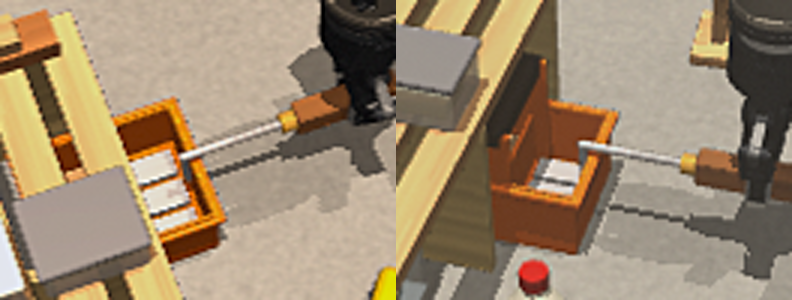

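The tote is partly out and the hook is behind its lip. The lip's front corners are at crop (224,218) and (177,98) in the scene view, and (184,207) and (221,110) in the side view.

```bash
python3 - <<'E'
from h import *
import pickle
F=pickle.load(open("F6.pkl","rb"));c,s=F["scene"],F["side"]
C=lambda x,y:(238+x/3,150+y/3); S=lambda x,y:(265+x/3,152+y/3)
for n,a,b in[("+y",C(224,218),S(184,207)),("-y",C(177,98),S(221,110))]:
    print(n,tri((c,*a),(s,*b)),onz(c,*a,.07).round(4),onz(s,*b,.07).round(4))
# shelf front edge: scene deck front top edge
for a in[(100,13),(160,160),(182,292)]: print(onz(c,*C(*a),.183).round(4))
F1=pickle.load(open("F1.pkl","rb"))
for q in [(245,160),(318,306)]: print(onz(F1["scene"],*q,.183).round(4))
E
```

```text
+y (array([ 0.61823939, -0.03717691,  0.05904001]), np.float64(0.0018214464348630405)) [ 0.6212 -0.0313  0.07  ] [ 0.6137 -0.028   0.07  ]
-y (array([ 0.61851091, -0.15822163,  0.07198594]), np.float64(0.0017162736956853847)) [ 0.6196 -0.158   0.07  ] [ 0.6181 -0.1622  0.07  ]
[ 0.6688 -0.1972  0.183 ]
[ 0.6673 -0.0501  0.183 ]
[0.6892 0.063  0.183 ]
[ 0.7356 -0.2048  0.183 ]
[0.6962 0.2089 0.183 ]
```

Request:
{"method": "tcp_steps", "body": {
  "ticks": [
    {"tx": 0.006},
    {"tx": 0.005},
    {},
    {}
  ]
}}

```text
clock: 11.75
position: [0.4603, -0.0974, 0.0678]
tool_rot: [-0.0, -0.0, 1.0, -0.001]
wrist_force: [0.5, -0.1, -1.0]
grip_width: 0.268
finger_force: 78.6
```

```bash
python3 - <<'E'
from h import *
import pickle
F=pickle.load(open("F6.pkl","rb"));c,s=F["scene"],F["side"]
C=lambda x,y:(238+x/3,150+y/3); S=lambda x,y:(265+x/3,152+y/3)
print(onz(c,*C(90,45),.183),onz(c,*C(182,292),.183),onz(s,*S(160,0),.183),onz(s,*S(0,215),.183))
# deck front edge by gradient in clean scene F1: sample pine mask at several rows
F1=pickle.load(open("F1.pkl","rb"))["scene"]
for y in(-.17,-.12,-.06,0,.05,.12):
    p=[]
    for x in np.arange(.66,.74,.001):
        u,v=px(F1,[x,y,.183]); p.append(cv2.getRectSubPix(F1["img"],(1,1),(float(u),float(v)))[0,0].astype(int))
    p=np.array(p); sat=p[:,0]-p[:,2]; print(y, [(round(.66+i*.001,3),int(sat[i])) for i in range(0,80,5)])
E
```

```text
[ 0.68636313 -0.17086632  0.183     ] [0.68923557 0.06298567 0.183     ] [ 0.67517221 -0.16269832  0.183     ] [0.7098474  0.13124173 0.183     ]
-0.17 [(0.66, 37), (0.665, 37), (0.67, 37), (0.675, 36), (0.68, 38), (0.685, 37), (0.69, 37), (0.695, 102), (0.7, 98), (0.705, 99), (0.71, 107), (0.715, 105), (0.72, 90), (0.725, 105), (0.73, 52), (0.735, 39)]
-0.12 [(0.66, 37), (0.665, 37), (0.67, 37), (0.675, 37), (0.68, 35), (0.685, 35), (0.69, 33), (0.695, 100), (0.7, 99), (0.705, 101), (0.71, 106), (0.715, 109), (0.72, 108), (0.725, 101), (0.73, 45), (0.735, 38)]
-0.06 [(0.66, 37), (0.665, 35), (0.67, 38), (0.675, 37), (0.68, 36), (0.685, 36), (0.69, 17), (0.695, 103), (0.7, 101), (0.705, 97), (0.71, 85), (0.715, 103), (0.72, 103), (0.725, 97), (0.73, 34), (0.735, 35)]
0 [(0.66, 39), (0.665, 39), (0.67, 37), (0.675, 37), (0.68, 37), (0.685, 37), (0.69, 51), (0.695, 104), (0.7, 23), (0.705, 25), (0.71, 26), (0.715, 25), (0.72, 25), (0.725, 23), (0.73, 24), (0.735, 25)]
0.05 [(0.66, 37), (0.665, 37), (0.67, 37), (0.675, 39), (0.68, 39), (0.685, 37), (0.69, 48), (0.695, 106), (0.7, 109), (0.705, 109), (0.71, 99), (0.715, 102), (0.72, 101), (0.725, 105), (0.73, 43), (0.735, 43)]
0.12 [(0.66, 38), (0.665, 39), (0.67, 39), (0.675, 35), (0.68, 36), (0.685, 38), (0.69, 45), (0.695, 104), (0.7, 105), (0.705, 101), (0.71, 96), (0.715, 99), (0.72, 98), (0.725, 101), (0.73, 37), (0.735, 47)]
```

Request:
{"method": "tcp_steps", "body": {
  "ticks": [
    {"tx": -0.005},
    {"tz": -0.025},
    {"tz": -0.03},
    {"tz": -0.023},
    {"ty": -0.02}
  ]
}}

```text
clock: 12.25
position: [0.468, -0.1152, 0.1488]
tool_rot: [0.002, -0.002, 1.0, -0.001]
wrist_force: [0.5, 0.6, -1.3]
grip_width: 0.268
finger_force: 78.7
```

Request:
{"method": "tcp_steps", "body": {
  "ticks": [
    {"ty": -0.03, "rz": -0.067},
    {"tx": 0.005, "ty": -0.04},
    {"tx": 0.005, "ty": -0.045},
    {"tx": 0.004, "ty": -0.045},
    {"ty": -0.045}
  ]
}}

```text
clock: 12.75
position: [0.4624, -0.3245, 0.146]
tool_rot: [-0.001, -0.033, 0.999, -0.001]
wrist_force: [1.7, 0.4, -1.9]
grip_width: 0.265
finger_force: 78.6
```

Request:
{"method": "tcp_steps", "body": {
  "ticks": [
    {"ty": -0.04},
    {"ty": -0.02},
    {},
    {}
  ]
}}

```text
clock: 13.15
position: [0.4671, -0.3821, 0.1457]
tool_rot: [-0.001, -0.033, 0.999, -0.0]
wrist_force: [0.1, 0.6, -1.9]
grip_width: 0.265
finger_force: 78.7
```

```bash
python3 - <<'E'
from h import *
T=Tt(env.read_state());print(T.round(4)); d=np.array([.4714,-.3843,.0639])-T[:3,3];print(T[:3,:3].T@d)
E
```

```text
[[-9.978e-01 -6.660e-02 -1.500e-03  4.671e-01]
 [-6.660e-02  9.978e-01 -5.000e-04 -3.821e-01]
 [ 1.500e-03 -4.000e-04 -1.000e+00  1.457e-01]
 [ 0.000e+00  0.000e+00  0.000e+00  1.000e+00]]
[-0.0042521  -0.00246415  0.08177132]
```

Request:
{"method": "tcp_steps", "body": {
  "ticks": [
    {"tx": -0.004, "ty": -0.0025},
    {"tz": 0.03},
    {"tz": 0.03},
    {"tz": 0.012},
    {}
  ]
}}

```text
clock: 13.65
position: [0.4711, -0.3831, 0.0727]
tool_rot: [-0.002, -0.034, 0.999, 0.0]
wrist_force: [0.2, -0.1, -0.6]
grip_width: 0.265
finger_force: 78.7
```

Request:
{"method": "tcp_steps", "body": {
  "ticks": [
    {"tz": 0.005},
    {"tz": 0.004},
    {},
    {}
  ]
}}

```text
clock: 14.05
position: [0.472, -0.3853, 0.066]
tool_rot: [0.0, -0.034, 0.999, -0.001]
wrist_force: [-0.1, 0.1, -1.1]
grip_width: 0.268
finger_force: 78.7
```

```bash
python3 - <<'E'
from h import *
F={n:grab(n) for n in("scene","side")}
for n in F:
    u,v=px(F[n],[.52,-.38,.08]);u,v=int(u),int(v);print(n,u,v)
    cv2.imwrite(f"pics/{n}7.png",cv2.resize(F[n]["img"][max(v-50,0):v+50,u-66:u+66],(396,300),interpolation=2)[:,:,::-1])
cv2.imwrite("pics/c7.png",np.hstack([cv2.imread(f"pics/{n}7.png") for n in F]))
E
```

```text
scene 303 106
side 389 147
```

View pics/c7.png

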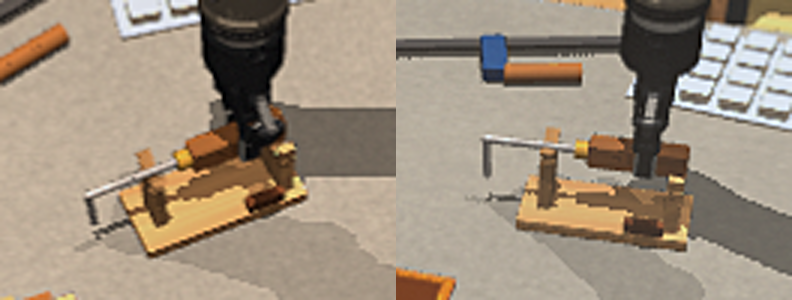

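The rod sits in the front V and the handle's end in the rear notch, just above its seat. I lower the last bit, release, and go up.

Request:
{"method": "tcp_steps", "body": {
  "ticks": [
    {"tz": 0.002},
    {},
    {}
  ]
}}

```text
clock: 14.45
position: [0.4723, -0.385, 0.0641]
tool_rot: [0.0, -0.034, 0.999, -0.001]
wrist_force: [-2.3, 1.0, 5.4]
grip_width: 0.262
finger_force: 79.5
```

Request:
{"method": "tcp_steps", "body": {
  "ticks": [
    {},
    {},
    {},
    {},
    {}
  ],
  "jaw": 1.0
}}

```text
clock: 14.95
position: [0.4717, -0.3851, 0.0632]
tool_rot: [-0.0, -0.034, 0.999, -0.001]
wrist_force: [-1.0, 0.1, -0.8]
grip_width: 1.001
finger_force: 0.0
```

Request:
{"method": "tcp_steps", "body": {
  "ticks": [
    {"tz": -0.03},
    {"tz": -0.045},
    {"tz": -0.045},
    {"tz": -0.03},
    {"tx": -0.01, "ty": 0.03}
  ]
}}

```text
clock: 15.45
position: [0.4802, -0.3601, 0.2187]
tool_rot: [0.003, -0.03, 1.0, -0.005]
wrist_force: [0.8, 0.1, -0.3]
grip_width: 0.996
finger_force: 0.0
```

Request:
{"method": "tcp_steps", "body": {
  "ticks": [
    {"tx": -0.02, "ty": 0.04},
    {"tx": -0.02, "ty": 0.045},
    {"tx": -0.02, "ty": 0.045},
    {"tx": -0.02, "ty": 0.045},
    {"tx": -0.02, "ty": 0.04}
  ]
}}

```text
clock: 15.95
position: [0.5654, -0.1304, 0.213]
tool_rot: [0.0, -0.034, 0.999, -0.001]
wrist_force: [1.5, -0.3, 0.4]
grip_width: 1.001
finger_force: 0.0
```

Request:
{"method": "tcp_steps", "body": {
  "ticks": [
    {"tx": -0.017, "ty": 0.035, "rz": 0.1},
    {"rz": 0.14},
    {"rz": 0.14},
    {"rz": 0.14},
    {"rz": 0.14}
  ]
}}

```text
clock: 16.45
position: [0.5796, -0.0967, 0.2127]
tool_rot: [0.0, 0.295, 0.956, -0.001]
wrist_force: [-0.6, 1.0, 0.6]
grip_width: 1.0
finger_force: 0.0
```

Request:
{"method": "tcp_steps", "body": {
  "ticks": [
    {"rz": 0.14},
    {"rz": 0.14},
    {"rz": 0.14},
    {"rz": 0.14},
    {"rz": 0.14}
  ]
}}

```text
clock: 16.95
position: [0.5795, -0.0968, 0.2127]
tool_rot: [0.001, 0.605, 0.796, -0.001]
wrist_force: [0.2, -0.6, -0.5]
grip_width: 0.998
finger_force: 0.0
```

Request:
{"method": "tcp_steps", "body": {
  "ticks": [
    {"rz": 0.14},
    {"rz": 0.14},
    {},
    {}
  ]
}}

```text
clock: 17.35
position: [0.5796, -0.0967, 0.2128]
tool_rot: [0.001, 0.706, 0.708, -0.001]
wrist_force: [-0.3, 0.7, -0.1]
grip_width: 1.0
finger_force: 0.0
```

```bash
python3 - <<'E'
from h import *
import pickle
F={n:grab(n) for n in("scene","side","wrist")};pickle.dump(F,open("F8.pkl","wb"))
print(Tt(env.read_state()).round(4))
for n in("scene","side"):
    u,v=px(F[n],[.52,-.38,.08]);u,v=int(u),int(v)
    cv2.imwrite(f"pics/{n}8.png",cv2.resize(F[n]["img"][max(v-50,0):v+50,u-66:u+66],(264,200),interpolation=2)[:,:,::-1])
a=np.vstack([cv2.imread(f"pics/{n}8.png") for n in("scene","side")])
cv2.imwrite("pics/c8.png",np.hstack([cv2.resize(F["wrist"]["img"],(533,400))[:,:,::-1],a]))
E
```

```text
[[-1.000e-04  1.000e+00 -1.000e-04  5.796e-01]
 [ 1.000e+00  1.000e-04 -1.900e-03 -9.680e-02]
 [-1.900e-03 -1.000e-04 -1.000e+00  2.128e-01]
 [ 0.000e+00  0.000e+00  0.000e+00  1.000e+00]]
```

View pics/c8.png

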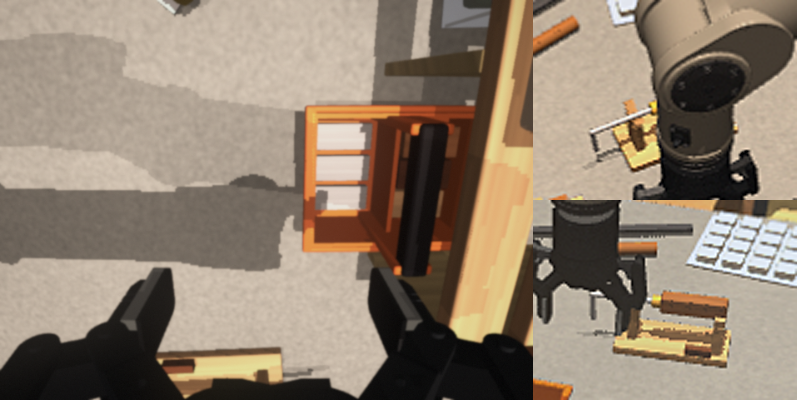

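This view was my eleventh picture, one over the limit of ten, so from here I measure only by numbers. The hook lies in its rest. In the crop, the tote's lip runs from (305,107) to (303,250) and the black bar sits near column 425.

```bash
cat >> h.py <<'E'
def lip(w,z=.07,r0=0,r1=480):
    h=cv2.cvtColor(w["img"],cv2.COLOR_RGB2HSV)
    m=((h[...,0]<13)&(h[...,1]>170)&(h[...,2]>90)).astype(np.uint8); m=cv2.morphologyEx(m,cv2.MORPH_OPEN,np.ones((3,3)))
    n,l,st,ce=cv2.connectedComponentsWithStats(m); i=1+st[1:,4].argmax(); print("orange",st[i])
    P=[]
    for v in range(st[i,1]+12,st[i,1]+st[i,3]-12,6):
        x=np.where(l[v]==i)[0]
        if len(x): P.append(onz(w,x.min(),v,z))
    P=np.array(P); a=np.polyfit(P[:,1],P[:,0],1); top=onz(w,st[i,0]+5,st[i,1],z);bot=onz(w,st[i,0]+5,st[i,1]+st[i,3],z)
    print("lip front x at y mid",np.polyval(a,P[:,1].mean()).round(4),"slope dx/dy",a[0].round(4),"ends y",bot[1].round(4),top[1].round(4),"resid",np.abs(P[:,0]-np.polyval(a,P[:,1])).max().round(4))
    return a
E
python3 - <<'E'
from h import *
import pickle
F=pickle.load(open("F8.pkl","rb"));w,c=F["wrist"],F["scene"]; a=lip(w)
print([w["img"][v,u].tolist() for v,u in((200,355),(200,362),(200,368),(200,374),(200,380),(200,390))])
# mat in scene & side now
for n in("scene","side"):
    f=F[n]; g=(f["img"].max(2)<60).astype(np.uint8); u,v=px(f,[.465,.382,.053]); u,v=int(u),int(v)
    q=np.zeros_like(g); q[max(v-90,0):v+90,max(u-90,0):u+90]=1; g=cv2.morphologyEx(g&q,cv2.MORPH_OPEN,np.ones((5,5)))
    N,l,st,ce=cv2.connectedComponentsWithStats(g); i=1+st[1:,4].argmax(); k=cv2.findContours((l==i).astype(np.uint8),0,1)[0][0]
    hull=cv2.convexHull(k); po=cv2.approxPolyDP(hull,6,True)[:,0].astype(float)
    print(n,st[i],len(po)); P=np.array([onz(f,*p,.053)[:2] for p in hull[:,0].astype(float)],np.float32); r=cv2.minAreaRect(P); print(" rect on .053",r)
    # plane fit: polygon corners
    globals()[n]=(f,po); print(po.tolist())
E
```

```text
orange [ 365  211   78   81 2558]
lip front x at y mid 0.6087 slope dx/dy -0.1379 ends y -0.1533 -0.0896 resid 0.0058
[[110, 99, 88], [95, 84, 75], [226, 134, 70], [230, 144, 73], [228, 199, 179], [227, 211, 200]]
scene [ 386  306   97   94 5158] 4
 rect on .053 ((0.4636838436126709, 0.3799758851528168), (0.18275867402553558, 0.16130152344703674), 9.054703712463379)
[[446.0, 306.0], [482.0, 362.0], [421.0, 399.0], [386.0, 339.0]]
side [ 290  341   99   84 6603] 6
 rect on .053 ((0.4601130187511444, 0.381011426448822), (0.18252307176589966, 0.1621769517660141), 9.184812545776367)
[[301.0, 352.0], [312.0, 341.0], [368.0, 347.0], [388.0, 365.0], [385.0, 424.0], [290.0, 412.0]]
```

```bash
sed -i 's/(h\[...,0\]<13)&(h\[...,1\]>170)/(h[...,0]<17)\&(h[...,1]>150)/' h.py; python3 - <<'E'
from h import *
import pickle
F=pickle.load(open("F8.pkl","rb"));w=F["wrist"]; a=lip(w)
h=cv2.cvtColor(w["img"],cv2.COLOR_RGB2HSV)
for v in(140,180,220,260,290):
    x=[u for u in range(350,400) if h[v,u,0]<17 and h[v,u,1]>150 and h[v,u,2]>90]
    print(v,x[:1],x[-1:],onz(w,x[0],v,.07)[:2].round(4))
E
```

```text
orange [  364   126   207   177 10199]
lip front x at y mid 0.6072 slope dx/dy -0.0141 ends y -0.1627 -0.031 resid 0.0004
140 [367] [369] [ 0.6068 -0.0401]
180 [366] [379] [ 0.6069 -0.0673]
220 [365] [399] [ 0.6071 -0.0962]
260 [365] [399] [ 0.6081 -0.1271]
290 [364] [399] [ 0.6081 -0.1516]
```

Request:
{"method": "tcp_steps", "body": {
  "ticks": [
    {"ty": 0.02, "tz": 0.03, "rz": -0.014},
    {"ty": 0.013, "tz": 0.04},
    {"tz": 0.04},
    {"tz": 0.03},
    {"tz": 0.015}
  ],
  "jaw": 0.7
}}

```text
clock: 18.0
position: [0.6108, -0.0968, 0.0548]
tool_rot: [-0.001, 0.702, 0.712, -0.002]
wrist_force: [-1.7, 0.6, -0.3]
grip_width: 0.696
finger_force: 0.0
```

Request:
{"method": "tcp_steps", "body": {
  "ticks": [
    {"tz": 0.01},
    {},
    {}
  ]
}}

```text
clock: 18.3
position: [0.6137, -0.0972, 0.0491]
tool_rot: [0.001, 0.703, 0.711, -0.0]
wrist_force: [0.4, -0.3, 1.2]
grip_width: 0.705
finger_force: 0.0
```

Request:
{"method": "tcp_steps", "body": {
  "ticks": [
    {},
    {},
    {},
    {},
    {}
  ],
  "jaw": 0,
  "grip_n": 40
}}

```text
clock: 18.8
position: [0.6131, -0.097, 0.0486]
tool_rot: [0.001, 0.703, 0.711, -0.0]
wrist_force: [-1.9, 0.9, 5.9]
grip_width: 0.11
finger_force: 40.0
```

Request:
{"method": "tcp_steps", "body": {
  "ticks": [
    {"ty": -0.01},
    {"ty": -0.02},
    {"ty": -0.025},
    {"ty": -0.025},
    {"ty": -0.018}
  ]
}}

```text
clock: 19.3
position: [0.5149, -0.0983, 0.0485]
tool_rot: [0.002, 0.703, 0.711, 0.001]
wrist_force: [4.7, 0.2, -0.1]
grip_width: 0.107
finger_force: 40.0
```

Request:
{"method": "tcp_steps", "body": {
  "ticks": [
    {"ty": -0.01},
    {},
    {}
  ]
}}

```text
clock: 19.6
position: [0.5036, -0.0985, 0.0485]
tool_rot: [-0.0, 0.703, 0.711, -0.001]
wrist_force: [-5.0, 1.0, 13.7]
grip_width: 0.107
finger_force: 42.4
```

Request:
{"method": "tcp_steps", "body": {
  "ticks": [
    {},
    {},
    {}
  ],
  "jaw": 0.7
}}

```text
clock: 19.9
position: [0.5041, -0.0983, 0.0474]
tool_rot: [0.0, 0.703, 0.711, -0.001]
wrist_force: [0.3, 0.3, -0.1]
grip_width: 0.611
finger_force: 0.0
```

Request:
{"method": "tcp_steps", "body": {
  "ticks": [
    {"tz": -0.04},
    {"tz": -0.045},
    {"tz": -0.045},
    {"tz": -0.045},
    {"tz": -0.02}
  ]
}}

```text
clock: 20.4
position: [0.5062, -0.0982, 0.2468]
tool_rot: [0.003, 0.703, 0.711, 0.001]
wrist_force: [0.9, -0.2, 0.2]
grip_width: 0.703
finger_force: 0.0
```

Request:
{"method": "tcp_steps", "body": {
  "ticks": [
    {},
    {}
  ]
}}

```text
clock: 20.6
position: [0.5043, -0.0979, 0.2424]
tool_rot: [0.0, 0.703, 0.711, -0.001]
wrist_force: [-0.3, -0.5, 0.1]
grip_width: 0.701
finger_force: 0.0
```

```bash
python3 - <<'E'
from h import *
import pickle
w=grab("wrist");pickle.dump(w,open("W9.pkl","wb"));print(Tt(env.read_state()).round(4))
lip(w)
h=cv2.cvtColor(w["img"],cv2.COLOR_RGB2HSV); k=((w["img"].max(2)<55)).astype(np.uint8);k[330:]=0
k=cv2.morphologyEx(k,cv2.MORPH_OPEN,np.ones((7,7)));N,l,st,ce=cv2.connectedComponentsWithStats(k)
for i in range(1,N):
    if st[i,4]>300: print(st[i],ce[i].round(1),onz(w,*ce[i],.128).round(4))
E
```

```text
[[-0.0121  0.9999 -0.0023  0.5038]
 [ 0.9999  0.0121 -0.0018 -0.0978]
 [-0.0018 -0.0023 -1.      0.2416]
 [ 0.      0.      0.      1.    ]]
orange [  318   125   216   162 13858]
lip front x at y mid 0.498 slope dx/dy -0.0169 ends y -0.1644 -0.0334 resid 0.0004
[ 415  158   45  152 4727] [436.4 233.7] [ 0.5759 -0.0974  0.128 ]
```

Request:
{"method": "tcp_steps", "body": {
  "ticks": [
    {"ty": 0.03},
    {"ty": 0.035},
    {"ty": 0.009, "tz": 0.01, "rz": -0.003},
    {},
    {}
  ],
  "jaw": 1.0
}}

```text
clock: 21.15
position: [0.5769, -0.0972, 0.231]
tool_rot: [-0.001, 0.702, 0.712, -0.002]
wrist_force: [0.5, -0.7, 0.0]
grip_width: 0.997
finger_force: 0.0
```

```bash
python3 - <<'E'
from h import *
import pickle
w0=pickle.load(open("W9.pkl","rb"))
w=grab("wrist");pickle.dump(w,open("W10.pkl","wb"));T=Tt(env.read_state());print(T.round(4))
def bar(w):
    k=((w["img"].max(2)<55)).astype(np.uint8);k[320:]=0
    k=cv2.morphologyEx(k,cv2.MORPH_OPEN,np.ones((7,7)));N,l,st,ce=cv2.connectedComponentsWithStats(k)
    i=1+st[1:,4].argmax();print(st[i],ce[i]);c=cv2.findContours((l==i).astype(np.uint8),0,1)[0][0][:,0];return st[i],ce[i],l==i
a,b=bar(w0),bar(w)
print("tri centre",tri((w0,*a[1]),(w,*b[1])))
for (s,c,m),ww in((a,w0),(b,w)):
    for v in(s[1]+15,s[1]+s[3]//2,s[1]+s[3]-15):
        x=np.where(m[v])[0];print(v,x.min(),x.max(),onz(ww,x.min(),v,.128)[:2].round(4),onz(ww,x.max(),v,.128)[:2].round(4))
    u=s[0]+s[2]/2;print("y ends",onz(ww,u,s[1],.128)[1].round(4),onz(ww,u,s[1]+s[3],.128)[1].round(4))
E
```

```text
[[-0.0144  0.9999 -0.0029  0.5771]
 [ 0.9999  0.0144 -0.002  -0.0973]
 [-0.002  -0.003  -1.      0.2317]
 [ 0.      0.      0.      1.    ]]
[ 415  158   45  152 4727] [436.38650307 233.7139835 ]
[ 315  219   31   99 2854] [329.81955151 267.90749825]
tri centre (array([ 0.57567854, -0.10170893,  0.14181773]), np.float64(0.008931466433628797))
173 425 458 [ 0.5649 -0.0577] [ 0.5856 -0.0574]
234 420 452 [ 0.5651 -0.0977] [ 0.5862 -0.0974]
295 417 446 [ 0.567  -0.1419] [ 0.5871 -0.1418]
y ends -0.0483 -0.1535
234 316 344 [ 0.5697 -0.0941] [ 0.5871 -0.0938]
268 315 345 [ 0.5692 -0.117 ] [ 0.5884 -0.1167]
303 316 344 [ 0.57   -0.1421] [ 0.5885 -0.1419]
y ends -0.0842 -0.1533
```

Request:
{"method": "tcp_steps", "body": {
  "ticks": [
    {"ty": 0.001, "tz": 0.04},
    {"tz": 0.04},
    {"tz": 0.03},
    {"tz": 0.015},
    {"tz": 0.008}
  ]
}}

```text
clock: 21.7
position: [0.5786, -0.0974, 0.099]
tool_rot: [0.0, 0.702, 0.712, -0.001]
wrist_force: [-0.6, -0.8, 0.2]
grip_width: 1.004
finger_force: 0.0
```

Request:
{"method": "tcp_steps", "body": {
  "ticks": [
    {},
    {}
  ]
}}

```text
clock: 21.9
position: [0.5806, -0.0975, 0.1012]
tool_rot: [0.002, 0.702, 0.712, 0.0]
wrist_force: [0.8, 0.3, 0.3]
grip_width: 0.997
finger_force: 0.0
```

Request:
{"method": "tcp_steps", "body": {
  "ticks": [
    {},
    {},
    {},
    {},
    {}
  ],
  "jaw": 0,
  "grip_n": 80
}}

```text
clock: 22.4
position: [0.5796, -0.0974, 0.1002]
tool_rot: [0.001, 0.702, 0.712, -0.001]
wrist_force: [-2.2, 0.6, 1.7]
grip_width: 0.218
finger_force: 79.1
```

Request:
{"method": "tcp_steps", "body": {
  "ticks": [
    {"tz": -0.005},
    {"tz": -0.01},
    {"tz": -0.02},
    {"tz": -0.03},
    {"tz": -0.03}
  ]
}}

```text
clock: 22.9
position: [0.5786, -0.0971, 0.1952]
tool_rot: [-0.0, 0.702, 0.712, -0.002]
wrist_force: [0.3, 0.1, -8.1]
grip_width: 0.22
finger_force: 78.9
```

Request:
{"method": "tcp_steps", "body": {
  "ticks": [
    {"tz": -0.03},
    {"tz": -0.025},
    {"tz": -0.01},
    {},
    {}
  ]
}}

```text
clock: 23.4
position: [0.5786, -0.0969, 0.2583]
tool_rot: [-0.0, 0.702, 0.712, -0.002]
wrist_force: [-0.4, -0.4, -7.3]
grip_width: 0.217
finger_force: 78.8
```

```bash
python3 - <<'E'
from h import *
s=env.read_state();T=Tt(s);print(T.round(4),s["wrist_force"],s["ft_torque"])
E
```

```text
[[-0.015   0.9999 -0.0027  0.5786]
 [ 0.9999  0.015  -0.0018 -0.0969]
 [-0.0018 -0.0027 -1.      0.2583]
 [ 0.      0.      0.      1.    ]] [-0.3942376  -0.38706386 -7.34285789] [ 0.00714215  0.05161507 -0.01078594]
```

Lifted (about 0.75 kg). I carry it gently to over the stand.

Request:
{"method": "tcp_steps", "body": {
  "ticks": [
    {"tx": 0.01, "ty": -0.002},
    {"tx": 0.02, "ty": -0.004},
    {"tx": 0.03, "ty": -0.007},
    {"tx": 0.035, "ty": -0.008},
    {"tx": 0.035, "ty": -0.008}
  ]
}}

```text
clock: 23.9
position: [0.5472, 0.0343, 0.2581]
tool_rot: [-0.0, 0.702, 0.712, -0.002]
wrist_force: [-0.1, -0.2, -7.8]
grip_width: 0.22
finger_force: 78.8
```

Request:
{"method": "tcp_steps", "body": {
  "ticks": [
    {"tx": 0.035, "ty": -0.008, "rz": -0.015},
    {"tx": 0.035, "ty": -0.008, "rz": -0.015},
    {"tx": 0.035, "ty": -0.008, "rz": -0.015},
    {"tx": 0.035, "ty": -0.008, "rz": -0.015},
    {"tx": 0.035, "ty": -0.008, "rz": -0.015}
  ]
}}

```text
clock: 24.4
position: [0.4991, 0.2073, 0.2578]
tool_rot: [0.0, 0.674, 0.739, -0.002]
wrist_force: [0.6, -0.9, -7.2]
grip_width: 0.22
finger_force: 78.9
```

Request:
{"method": "tcp_steps", "body": {
  "ticks": [
    {"tx": 0.035, "ty": -0.008, "rz": -0.015},
    {"tx": 0.035, "ty": -0.007, "rz": -0.015},
    {"tx": 0.03, "ty": -0.007, "rz": -0.015},
    {"tx": 0.025, "ty": -0.006, "rz": -0.015},
    {"tx": 0.015, "ty": -0.004, "rz": -0.009}
  ]
}}

```text
clock: 24.9
position: [0.4505, 0.3435, 0.2576]
tool_rot: [-0.0, 0.647, 0.762, -0.002]
wrist_force: [-0.1, 0.1, -7.5]
grip_width: 0.221
finger_force: 78.8
```

Request:
{"method": "tcp_steps", "body": {
  "ticks": [
    {"tx": 0.01},
    {"tx": 0.005},
    {},
    {}
  ]
}}

```text
clock: 25.3
position: [0.4516, 0.3543, 0.2587]
tool_rot: [0.001, 0.65, 0.76, -0.001]
wrist_force: [-0.1, -0.0, -7.0]
grip_width: 0.218
finger_force: 78.9
```

```bash
python3 - <<'E'
from h import *
import pickle
F={n:grab(n) for n in("scene","side","wrist")};pickle.dump(F,open("F11.pkl","wb"));T=Tt(env.read_state());print(T.round(4),np.arctan2(T[1,1],T[0,1]))
d=np.array([.462,.3805])-T[:2,3];print(T[:2,:2].T@d)
w=F["wrist"];print(px(w,[.462,.3805,.053]))
E
```

```text
[[-1.565e-01  9.877e-01  1.000e-04  4.514e-01]
 [ 9.877e-01  1.565e-01 -2.500e-03  3.546e-01]
 [-2.400e-03 -2.000e-04 -1.000e+00  2.589e-01]
 [ 0.000e+00  0.000e+00  0.000e+00  1.000e+00]] 0.15715595888463177
[0.02394179 0.01456169]
[343.57791995 171.70679284]
```

Request:
{"method": "tcp_steps", "body": {
  "ticks": [
    {"tx": 0.015, "ty": 0.008},
    {"tx": 0.009, "ty": 0.0065},
    {},
    {}
  ]
}}

```text
clock: 25.85
position: [0.4613, 0.3813, 0.2586]
tool_rot: [0.001, 0.649, 0.761, -0.001]
wrist_force: [-0.2, -0.7, -7.0]
grip_width: 0.218
finger_force: 79.0
```

```bash
cat > edge.py <<'E'
from h import *
def edges(f,c,yaw,name,off):
    e=np.array([np.cos(yaw),np.sin(yaw)]);n=np.array([-e[1],e[0]])
    for lab,a,b in(("x",e,n),("y",n,e)):
        for o in off:
            t=np.arange(-.12,.12,.0005);P=np.array([px(f,[*(c+a*q+b*o),.053]) for q in t],np.float32)
            I=cv2.remap(f["img"],P[:,0].reshape(1,-1),P[:,1].reshape(1,-1),1)[0].astype(int)
            pine=(I[:,0]-I[:,2]>45)&(I[:,0]>130)&(I[:,1]>110); dark=I.max(1)<65
            r=[]
            for s in(-1,1):
                for i in (range(len(t)) if s<0 else range(len(t)-1,-1,-1)):
                    j=i-s*8   # dark a little inside, pine just outside
                    if abs(t[i])<.07:break
                    if pine[i] and 0<=j<len(t) and dark[j]:
                        k=i
                        while not dark[k]: k-=s
                        r.append((s,round(float(t[k]),4)));break
            print(name,lab,"off",o,r)
E
python3 - <<'E'
from edge import *
import pickle
T=Tt(env.read_state());print(T[:3,3].round(4))
c=np.array([.462,.3805]);F=pickle.load(open("F8.pkl","rb"))
for n in("scene","side"): edges(F[n],c,.158,n+"8",(-.06,0,.06))
edges(grab("wrist"),c,.158,"wrist",(-.06,0,.06,.075))
edges(pickle.load(open("F11.pkl","rb"))["wrist"],c,.158,"wrist11",(-.06,0,.06,.075))
E
```

```text
[0.4613 0.3813 0.2586]
scene8 x off -0.06 [(-1, -0.0885), (1, 0.092)]
scene8 x off 0 [(-1, -0.0895), (1, 0.092)]
scene8 x off 0.06 [(-1, -0.089), (1, 0.092)]
scene8 y off -0.06 [(-1, -0.0805), (1, 0.079)]
scene8 y off 0 [(-1, -0.0805), (1, 0.079)]
scene8 y off 0.06 [(-1, -0.081), (1, 0.08)]
side8 x off -0.06 [(-1, -0.092), (1, 0.088)]
side8 x off 0 [(-1, -0.092), (1, 0.0885)]
side8 x off 0.06 [(-1, -0.0915), (1, 0.089)]
side8 y off -0.06 [(-1, -0.08), (1, 0.0815)]
side8 y off 0 [(-1, -0.079), (1, 0.081)]
side8 y off 0.06 [(-1, -0.079), (1, 0.0815)]
wrist x off -0.06 []
wrist x off 0 []
wrist x off 0.06 []
wrist x off 0.075 []
wrist y off -0.06 []
wrist y off 0 []
wrist y off 0.06 []
wrist y off 0.075 []
wrist11 x off -0.06 []
wrist11 x off 0 []
wrist11 x off 0.06 []
wrist11 x off 0.075 []
wrist11 y off -0.06 []
wrist11 y off 0 []
wrist11 y off 0.06 []
wrist11 y off 0.075 []
```

Request:
{"method": "tcp_steps", "body": {
  "ticks": [
    {"tz": 0.02},
    {"tz": 0.03},
    {"tz": 0.025},
    {"tz": 0.015},
    {"tz": 0.006}
  ]
}}

```text
clock: 26.4
position: [0.4606, 0.3804, 0.1613]
tool_rot: [0.001, 0.649, 0.761, -0.002]
wrist_force: [0.4, -0.4, -7.4]
grip_width: 0.219
finger_force: 78.9
```

Request:
{"method": "tcp_steps", "body": {
  "ticks": [
    {"tz": 0.002},
    {},
    {},
    {}
  ]
}}

```text
clock: 26.8
position: [0.4618, 0.382, 0.1619]
tool_rot: [0.001, 0.649, 0.761, 0.0]
wrist_force: [0.1, -0.2, -6.9]
grip_width: 0.22
finger_force: 78.9
```

```bash
python3 - <<'E'
from h import *
T=Tt(env.read_state());print(T[:3,3].round(4),T[:3,2].round(4));print(T[:2,:2].T@(np.array([.462,.3805])-T[:2,3]))
E
```

```text
[0.4618 0.382  0.1619] [ 1.3e-03 -7.0e-04 -1.0e+00]
[-1.50245786e-03  3.50895304e-06]
```

Request:
{"method": "tcp_steps", "body": {
  "ticks": [
    {"tx": -0.0015, "tz": 0.003},
    {"tz": 0.002},
    {"tz": 0.001},
    {},
    {}
  ]
}}

```text
clock: 27.3
position: [0.4615, 0.38, 0.1548]
tool_rot: [0.001, 0.649, 0.761, -0.001]
wrist_force: [0.6, -0.6, -6.9]
grip_width: 0.219
finger_force: 79.0
```

Request:
{"method": "tcp_steps", "body": {
  "ticks": [
    {"tz": 0.001},
    {"tz": 0.001},
    {},
    {}
  ]
}}

```text
clock: 27.7
position: [0.4614, 0.3801, 0.1532]
tool_rot: [0.001, 0.649, 0.761, -0.001]
wrist_force: [-2.0, -0.3, -1.6]
grip_width: 0.219
finger_force: 79.5
```

Request:
{"method": "tcp_steps", "body": {
  "ticks": [
    {"tz": 0.001},
    {},
    {}
  ]
}}

```text
clock: 28.0
position: [0.4615, 0.3801, 0.1532]
tool_rot: [0.001, 0.649, 0.761, -0.001]
wrist_force: [-4.2, -4.2, 5.7]
grip_width: 0.221
finger_force: 80.9
```

Request:
{"method": "tcp_steps", "body": {
  "ticks": [
    {},
    {},
    {},
    {},
    {}
  ],
  "jaw": 1.0
}}

```text
clock: 28.5
position: [0.4617, 0.3801, 0.1519]
tool_rot: [0.001, 0.649, 0.761, -0.001]
wrist_force: [-0.1, -0.0, 0.1]
grip_width: 0.998
finger_force: 0.0
```

Request:
{"method": "tcp_steps", "body": {
  "ticks": [
    {"tz": -0.02},
    {"tz": -0.04},
    {"tz": -0.04},
    {"tz": -0.03},
    {"tx": -0.03}
  ]
}}

```text
clock: 29.0
position: [0.4665, 0.3564, 0.287]
tool_rot: [0.0, 0.646, 0.763, 0.004]
wrist_force: [0.0, -0.6, 0.3]
grip_width: 1.001
finger_force: 0.0
```

Request:
{"method": "tcp_steps", "body": {
  "ticks": [
    {"tx": -0.045},
    {"tx": -0.045},
    {"tx": -0.045},
    {"tx": -0.045},
    {"tx": -0.04}
  ]
}}

```text
clock: 29.5
position: [0.5013, 0.1309, 0.2825]
tool_rot: [0.001, 0.649, 0.761, -0.001]
wrist_force: [-0.2, 0.2, 0.2]
grip_width: 1.004
finger_force: 0.0
```

Request:
{"method": "tcp_steps", "body": {
  "ticks": [
    {"tx": -0.02},
    {},
    {}
  ]
}}

```text
clock: 29.8
position: [0.5042, 0.114, 0.2825]
tool_rot: [0.001, 0.649, 0.761, -0.001]
wrist_force: [-0.4, 0.1, 0.6]
grip_width: 1.004
finger_force: 0.0
```

```bash
python3 - <<'E'
from edge import *
import pickle
F={n:grab(n) for n in("scene","side")};pickle.dump(F,open("F12.pkl","wb"))
c=np.array([.462,.3805]);yaw=.158;e=np.array([np.cos(yaw),np.sin(yaw)]);n2=np.array([-e[1],e[0]])
for n in F:
    f=F[n];h=cv2.cvtColor(f["img"],cv2.COLOR_RGB2HSV);m=((h[...,0]<17)&(h[...,1]>150)&(h[...,2]>50)).astype(np.uint8)
    # footprint of lip plane z=.123: rasterise world plane
    xs=np.arange(-.11,.11,.001);G=np.array([[px(f,[*(c+e*a+n2*b),.123]) for a in xs] for b in xs],np.float32)
    W=cv2.remap(m*255,G[...,0],G[...,1],1);W=cv2.morphologyEx(W,cv2.MORPH_OPEN,np.ones((3,3)))
    yy,xx=np.where(W>128);print(n,"orange extents on z=.123 x",xs[xx.min()],xs[xx.max()],"y",xs[yy.min()],xs[yy.max()])
    for q in(-40,-20,0,20,40):
        r=np.where(W[110+q]>128)[0];k=np.where(W[:,110+q]>128)[0]
        print(q,"x",xs[r[[0,-1]]].round(3),"y",xs[k[[0,-1]]].round(3) if len(k) else None)
    cv2.imwrite(f"pics/W_{n}.png",W)
    for nm,p in(("glue",[.62,.11,.05]),("tape",[.51,.09,.05])): print(nm,px(f,p).round())
E
```

```text
scene orange extents on z=.123 x -0.06999999999999997 0.09100000000000018 y -0.06799999999999996 0.06600000000000016
-40 x [-0.07  0.09] y [-0.057  0.066]
-20 x [-0.07   0.091] y None
0 x [-0.069  0.091] y [-0.067  0.06 ]
20 x [-0.069  0.09 ] y [-0.061  0.06 ]
40 x [-0.068  0.09 ] y [-0.056  0.061]
glue [332. 273.]
tape [369. 252.]
side orange extents on z=.123 x -0.08299999999999998 0.07900000000000017 y -0.09399999999999999 0.09200000000000018
-40 x [-0.082  0.078] y [-0.062  0.091]
-20 x [-0.081  0.078] y [-0.062  0.092]
0 x [-0.082  0.079] y [0.036 0.091]
20 x [-0.081  0.079] y [-0.065  0.092]
40 x [-0.082  0.079] y [-0.065  0.091]
glue [308. 264.]
tape [353. 268.]
```

```bash
python3 - <<'E'
from edge import *
import pickle
F=pickle.load(open("F12.pkl","rb"));c=np.array([.462,.3805]);yaw=.158;e=np.array([np.cos(yaw),np.sin(yaw)]);n2=np.array([-e[1],e[0]])
for n in F:
    f=F[n]
    for off in(-.03,.03):
        for lab,a,b in(("x",e,n2),("y",n2,e)):
            print(n,lab,off,[(int(t*1000),*f["img"][tuple(np.round(px(f,[*(c+a*t+b*off),.123])).astype(int)[::-1])].tolist()) for t in list(np.arange(-.092,-.049,.003))+list(np.arange(.05,.093,.003))])
E
```

```text
scene x -0.03 [(-92, 201, 184, 163), (-89, 197, 181, 159), (-86, 190, 174, 154), (-82, 194, 181, 165), (-79, 191, 183, 177), (-76, 229, 129, 0), (-73, 227, 161, 27), (-70, 243, 173, 34), (-67, 91, 35, 2), (-64, 83, 32, 2), (-61, 92, 39, 5), (-58, 91, 39, 4), (-55, 92, 39, 6), (-52, 92, 39, 6), (-49, 84, 34, 2), (50, 224, 211, 128), (53, 225, 210, 127), (56, 225, 211, 128), (59, 224, 207, 125), (62, 225, 211, 127), (65, 226, 213, 129), (68, 233, 218, 132), (71, 109, 95, 66), (74, 227, 156, 28), (77, 230, 190, 42), (80, 232, 175, 52), (83, 173, 86, 10), (86, 76, 30, 3), (89, 88, 35, 0), (92, 34, 28, 24)]
scene y -0.03 [(-92, 202, 184, 161), (-89, 204, 187, 164), (-86, 117, 104, 99), (-82, 142, 123, 82), (-79, 239, 244, 161), (-76, 146, 135, 87), (-73, 43, 31, 26), (-70, 32, 34, 34), (-67, 87, 43, 15), (-64, 245, 157, 23), (-61, 241, 126, 11), (-58, 233, 133, 16), (-55, 194, 121, 16), (-52, 147, 78, 10), (-49, 234, 147, 26), (50, 162, 64, 3), (53, 212, 109, 6), (56, 203, 119, 18), (59, 228, 127, 20), (62, 214, 133, 25), (65, 123, 69, 27), (68, 29, 32, 32), (71, 37, 35, 30), (74, 33, 30,
[... 3136 characters left out ...]
2, 193, 124), (86, 150, 136, 107), (89, 135, 129, 122), (92, 180, 171, 157)]
side y 0.03 [(-92, 181, 172, 157), (-89, 179, 169, 154), (-86, 180, 172, 157), (-82, 181, 173, 158), (-79, 184, 175, 159), (-76, 182, 174, 159), (-73, 181, 172, 158), (-70, 177, 171, 157), (-67, 179, 179, 172), (-64, 205, 141, 89), (-61, 224, 140, 40), (-58, 216, 130, 45), (-55, 159, 91, 40), (-52, 116, 60, 35), (-49, 122, 65, 36), (50, 219, 142, 80), (53, 219, 147, 86), (56, 220, 136, 59), (59, 193, 113, 37), (62, 225, 173, 65), (65, 236, 124, 41), (68, 99, 54, 32), (71, 108, 58, 31), (74, 107, 58, 32), (77, 108, 60, 33), (80, 106, 57, 31), (83, 119, 62, 33), (86, 122, 64, 33), (89, 126, 66, 33), (92, 114, 63, 33)]
```

The tote is centred on the mat within about 1 mm and square in both views. A last check on the bystanders, then I hand it in.

```bash
python3 - <<'E'
from h import *
import pickle
A=pickle.load(open("F1.pkl","rb"));B=pickle.load(open("F12.pkl","rb"))
for n in B:
    for nm,lo,hi,p in(("tape",(22,150,100),(32,255,255),[.51,.09,.05]),("glue cap",(0,180,120),(8,255,255),[.62,.11,.11])):
        r=[]
        for f in(A[n],B[n]):
            m=cv2.inRange(cv2.cvtColor(f["img"],cv2.COLOR_RGB2HSV),lo,hi);u,v=px(f,p).astype(int);q=np.zeros_like(m);q[v-25:v+25,u-25:u+25]=m[v-25:v+25,u-25:u+25]
            y,x=np.where(q>0);r.append((len(x),x.mean().round(1) if len(x) else None,y.mean().round(1) if len(x) else None))
        print(n,nm,r)
print(env.read_state()["clock"]); print(env.close_job())
E
```

```text
scene tape [(302, np.float64(367.5), np.float64(251.8)), (298, np.float64(367.6), np.float64(251.9))]
scene glue cap [(66, np.float64(331.2), np.float64(259.5)), (66, np.float64(331.2), np.float64(259.5))]
side tape [(378, np.float64(352.8), np.float64(269.5)), (359, np.float64(352.6), np.float64(270.1))]
side glue cap [(52, np.float64(310.4), np.float64(242.2)), (50, np.float64(310.3), np.float64(242.3))]
29.9
the job is handed in; nothing more can be done
None
```

The job is done and handed in at about 30 s: the hook is back in its rest and the tote is centred within about 1 mm and square on the mat; the tape and glue measured unmoved and I never went near the tub (not re-measured), but I viewed 11 pictures, one over your limit of 10.

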